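Pull the winged plug from the dosing carousel

TASK

First shut the valve: turn its handle until the pointer points at the single long bar mark. Then turn the carousel by its centre grip until the plug with the flat wing handle stands at the black index arrow, unlock that plug with a quarter turn, lift it out and put it gently in the rinse pan. Leave the valve shut and the emptied port at the arrow, and do not disturb the other things on the table.

Things in the scene. Friction and masses are not known exactly. Their poses are not given: they have to be found in the camera images.
- valve (a joint): Angle of the black valve handle, rad: 0 = pointer on the long bar mark (shut), growing counter-clockwise seen from above. Stiff (0.06 N m friction), stays where left; turns freely from -2.5 to 2.5. It starts between 0.5 and 1.45. Groups of one, two and three dots lie at 0.6, 1.2 and 1.8.
- valve_grip (a point): On the valve handle's vertical axis, mid-height of its grip bar, 59 mm above the table. Bar: 44 long (x) x 14 wide (y) x 36 mm high, top at 75. A thin 5 mm high pointer at its foot sticks out along -x to 46 mm from the axis; a white line on the bar's top runs to that end. The frame turns with the handle. Around it: a round scale on a grey 130 mm square block, 31 mm high.
- foot: Fixed round grey foot of the carousel, 236 mm across, 18 mm high, origin at its underside on the turret's vertical axis. The black index arrow lies on a small raised block on its -x side, 123 to 149 mm from the axis and 30 mm high, pointing at the axis.
- index (a point): Fixed point on the foot, 85 mm from the turret's axis on the side of the index arrow: the port must stand here, seen from above. Its height is 44.5 mm, the top of a port.
- turret_grip (a point): On the turret's vertical axis, 82 mm above the table, middle of the grey hub grip bar: 50 long (x) x 14 wide (y) x 34 mm high, top at 99. The frame turns with the turret; the winged plug's port is 85 mm out along -x. Turret: aluminium disc 228 mm across, top 30 mm above the table, 0.15 N m friction, no stops, stays where left. At 120 degrees each: a round plug and a cone plug, which stay put.
- port (a point): Centre of the winged plug's port on the turret, at the face the flange rests on, 44.5 mm above the table; x points to the turret's axis. A grey 47 mm square block with a slot 16 mm wide and 34 long along x (radial) and a 3 mm lip about the flange. It starts 0.5 to 1.45 rad counter-clockwise of the arrow, seen from above.
- plug_grip (a point): Centre of the wing handle of the loose black plug (60 g), 68 mm above the table in its port. Wing: 44 long (x) x 12 wide (y) x 32 mm high; under it a flange 38 mm across, 5 thick, and a foot to 34.5 mm below this point with a 28 mm cross bar parallel to the wing. Locked: wing across the radius. After a quarter turn either way (wing radial, no stop) it lifts straight up; free after 20 mm.
- pan_in (a point): Centre of the inner floor of the open steel rinse pan, 4 mm above the table; the pan is fixed, 210 (x) x 160 (y) x 40 mm high, walls 4 mm.
Not all that is in view belongs to the job. Leave any pink look-alike of the part that bears plug_grip alone.

How it is judged:
By the outcome, as a careful person would: the job done as asked, in the order asked, and still so for the second after the job is handed in, with the robot touching nothing.
It also fails if it takes over 72 s, if anything falls off the work surface, if the arm or the gripper's body presses on something with over 40 N, if the wrist force passes 120 N, or if a joint passes its speed limit or range.

ROBOT

A 6-joint arm with a two-finger parallel gripper is mounted at the origin on the work surface. World frame = base frame: x ahead of the robot, y to its left, z up, the work surface at z = 0. Lengths are in m, angles in rad, forces in N, time in s.
With the tool pointing down it reaches from about 0.325 to 0.85 m from the base axis. Payload 4.4 kg.
Tool frame: the origin (TCP) lies on the centre line of the jaws, within the pads' length; the fingertips stand 8 mm ahead of it and the grasp point (between the pads) lies 11 mm behind it; z points along the fingers, y is the direction in which the jaws open and shut (so a half turn about z gives the same grasp; the last joint's range is limited). The gripper opens to 94 mm and grips with 3 to 60 N. Pads are 16 mm wide; open, the fingers measure 119 mm over their backs; the gripper's body (75 mm by 177 mm) begins 78 mm behind the grasp point.
Start: joints at [-1.401, 0.207, 1.542, -0, 1.393, -0.15], TCP at [0.181, -0.546, 0.213] pointing down, gripper open.
Joint ranges: [-2.73, 2.73], [-0.86, 2.22], [0.23, 2.46], [-1.11, 4.25], [0.08, 2.63], [-2.82, 2.82]. Speed limits (rad/s): [2.79, 2.79, 3.14, 3.14, 3.14, 3.14].

INTERFACE

Orientations are given as [roll, pitch, yaw] about the fixed x, y, z axes, in that order (R = Rz(yaw) Ry(pitch) Rx(roll)).
In Python, from bench import bot, read_camera, camera_model, job_done, recognise gives the robot as it stands. The module is installed in compiled form; this text tells all that it offers.
- The arm moves only by the tool send_rows, never from a script. Its argument "commands" is a list of rows, each an object with "travel": the shift along the tool's x, y, z normalised to -1 to 1, where 1 is 0.15 m, a list of three; "rotation": the turn, a rotation vector about the tool's x, y, z normalised to -1 to 1, where 1 is 90 degrees, a list of three. In form: [{"travel": [dx, dy, dz], "rotation": [wx, wy, wz]}, ...]. A call has 1 to 12 rows; each row shifts and turns the pose as measured when the row begins, along the tool's axes as they then stand; what a row does not reach is not made up. A row lasts 1/10 s, in which the tool goes at most 50 mm and 8.59 degrees, less where a joint would pass 70% of its speed; a pose out of reach is approached as far as the arm can. A call with a number of a shift or a turn outside -1 to 1 is refused whole. A call with a gripper value outside its range is refused whole. "jaw" is the gripper command: -1 is shut, 1 is fully open, values between are in proportion, set as the call begins (left out, the last holds). The fingers move at their own pace and stop on an object; the grip force is fixed at half the most. Time passes only in rows, so rows that do not move let the fingers close. It gives the time, the measured TCP pose, the force and the opening at its end, in the units of the state.
- bot.sense(): the state, without advancing time (a new reading comes with each control period).
- read_camera(name): name is "scene" or "top" or "wrist"; returns (picture, depth): 384x512x3 uint8, red, green, blue; 384x512 float32, m along the optical axis (not along the pixel's ray), 0 where there is no reading.
- camera_model(name): a dict with "fx", "fy", "cx", "cy" (pixels), "world_from_camera" (4x4, takes a point from camera to world coordinates). Camera axes: x right, y down, z forward; pixel columns grow to the right and rows downward; lengths in m; the calibration is good to about 2 mm. A picture is of the moment at which its call begins: read the wrist's pose just before it. camera_model takes no time and is no camera call; for the wrist camera it gives the pose at the moment of the call.
- job_done(): hands the job in, once; it reports no verdict.
Trained networks look in the newest picture that a camera, given by its name, has taken for a name from the list of things; names that differ only in an ending like _2 or _b are one class to them, and where a whole thing is asked for, a point or a joint stands for the part that bears it (a point fixed in the world has none). Each returns a list of dicts, best first, with "conf" (0 to 1); they miss things now and then, are a little off and sometimes report something else, mostly with a low value. They report only what shows in the picture. A call takes as long as a camera call. They do not tell look-alikes from the thing itself.
- recognise(camera, label): "uv" ([column, row] in pixels, amid what is visible of it).
The state is a dict: "clock": time; "q": joint angles; "qd": joint speeds; "effort": joint torques, N m; "ee_pos": TCP position; "orientation": TCP orientation; "ft_force": force on the tool from outside, world axes, zero at the start; "torque": the same for the moment, N m; "grip_width": finger opening in m.
Only numpy, scipy, OpenCV 4.12 (cv2) and the standard library are available. Lean on these libraries where they do the work, as an engineer would, in place of code of your own. Each camera call takes 0.05 s, during which the arm holds its last target.

## Working session

There is one attempt and no reset: what is moved stays moved. The work goes in short steps, Python scripts to look and compute and a tool call to move; the robot and the scene stay as the last step left them, time stands still between calls to the robot, and variables do not carry over. Pictures are saved under pics/ and viewed, and the job is handed in when it is done.

Besides the shell and the picture viewer there is one more tool, called after "Request:" as name(argument=value, ...) on one line, values as JSON. send_rows: Moves the arm, as the interface text tells. Scaled input: -1 to 1 covers 0.15 m each way for a shift and 90 degrees each way for a turn. Its arguments: {"type":"object","properties":{"commands":{"type":"array"},"jaw":{"type":"number"}},"required":["commands"]}

```bash
mkdir -p pics; ls
cat > h.py <<'E'
import numpy as np, cv2
from bench import bot, read_camera, camera_model, job_done, recognise
def snap(n,fn):
    p,d=read_camera(n); m=camera_model(n)
    cv2.imwrite('pics/'+fn+'.png',cv2.cvtColor(p,cv2.COLOR_RGB2BGR)); np.savez('pics/'+fn+'.npz',p=p,d=d,T=m['world_from_camera'],k=[m['fx'],m['fy'],m['cx'],m['cy']])
    return p,d,m
def w(u,v,d,m,z=None):
    T=np.array(m['world_from_camera']); r=np.array([(u-m['cx'])/m['fx'],(v-m['cy'])/m['fy'],1.])
    if z is None: return (T@np.r_[r*d[int(round(v)),int(round(u))],1])[:3]
    D=T[:3,:3]@r; s=(z-T[2,3])/D[2]; return T[:3,3]+s*D
def st():
    s=bot.sense(); print({k:np.round(s[k],3).tolist() for k in ['clock','q','ee_pos','orientation','ft_force','grip_width']})
E
python3 - <<'E'
from h import *
st()
for n in ['top','scene']:
    p,d,m=snap(n,n+'0')
    print(np.round(m['world_from_camera'],3).tolist(),m['fx'])
    for l in ['valve','valve_grip','foot','turret_grip','port','plug_grip','pan_in','index']:
        try:
            for r in recognise(n,l)[:3]:
                u,v=r['uv']; print(n,l,np.round(r['uv'],1),round(r['conf'],2),np.round(w(u,v,d,m),3))
        except Exception as e: print(l,e)
st()
E
```

```text
pics
{'clock': 0.0, 'q': [-1.402, 0.207, 1.543, 0.0, 1.393, -0.15], 'ee_pos': [0.181, -0.545, 0.212], 'orientation': [-3.139, -0.0, 0.32], 'ft_force': [0.203, -0.166, -0.442], 'grip_width': 0.094}
[[-0.01, -0.99, 0.14, 0.341], [-1.0, 0.009, -0.014, 0.026], [0.013, -0.14, -0.99, 0.996], [0.0, 0.0, 0.0, 1.0]] 411.66560594966126
top valve [369.8 168.9] 0.84 [ 0.528 -0.254  0.072]
top valve_grip [366.2 169.8] 0.75 [ 0.531 -0.253  0.05 ]
top foot [222.  202.7] 0.9 [0.459 0.087 0.025]
top turret_grip [235.4 153.7] 0.83 [0.569 0.054 0.062]
top port [234.3 154.3] 0.58 [0.567 0.057 0.064]
top plug_grip [207.8 248.8] 0.81 [0.351 0.121 0.022]
top plug_grip [239.8 252. ] 0.79 [0.343 0.045 0.051]
top plug_grip [259.5 182.7] 0.63 [ 0.502 -0.001  0.049]
top pan_in [ 91.2 186. ] 0.84 [0.505 0.406 0.004]
top index [225.9 206.7] 0.75 [0.449 0.078 0.03 ]
[[-0.647, 0.608, -0.46, 0.856], [0.762, 0.512, -0.396, 0.335], [-0.006, -0.607, -0.795, 0.715], [0.0, 0.0, 0.0, 1.0]] 370.370959237232
scene valve [166.4 157.3] 0.77 [ 0.54  -0.241  0.057]
scene foot [280.7 278.4] 0.81 [0.597 0.159 0.029]
scene foot [165.3 156.2] 0.73 [ 0.542 -0.242  0.062]
scene turret_grip [163.8 154.6] 0.68 [ 0.544 -0.243  0.068]
scene turret_grip [245.8 247.3] 0.67 [0.592 0.062 0.037]
scene turret_grip [414.2 324.6] 0.35 [0.497 0.404 0.004]
scene port [247.2 246.7] 0.66 [0.59  0.064 0.038]
scene plug_grip [337.7 193.1] 0.7 [0.358 0.132 0.047]
scene plug_grip [252.3 200. ] 0.66 [0.509 0.009 0.07 ]
scene plug_grip [312.9 175.5] 0.61 [0.333 0.049 0.022]
scene pan_in [413.7 324.1] 0.69 [0.497 0.403 0.004]
scene pan_in [161.2 155.5] 0.4 [ 0.548 -0.249  0.064]
scene index [280.3 280.9] 0.77 [0.601 0.161 0.03 ]
{'clock': 0.9, 'q': [-1.401, 0.207, 1.541, 0.0, 1.394, -0.15], 'ee_pos': [0.181, -0.546, 0.213], 'orientation': [3.142, -0.0, 0.32], 'ft_force': [-0.703, -0.359, 0.099], 'grip_width': 0.094}
```

View pics/top0.png

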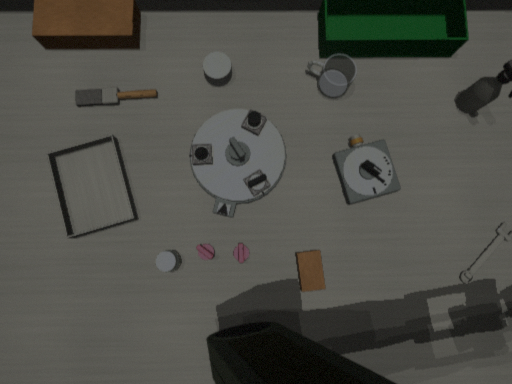

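View pics/scene0.png

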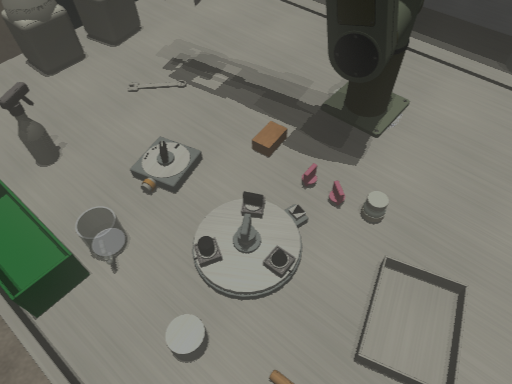

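Run:
```python
import cv2
a=cv2.imread('pics/top0.png')
cv2.imwrite('pics/top0c.png',cv2.resize(a[80:290,150:310],None,fx=2.8,fy=2.8,interpolation=cv2.INTER_CUBIC))
cv2.imwrite('pics/top0v.png',cv2.resize(a[120:220,310:430],None,fx=5,fy=5,interpolation=cv2.INTER_CUBIC))
```

```text
(no output)
```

View pics/top0c.png

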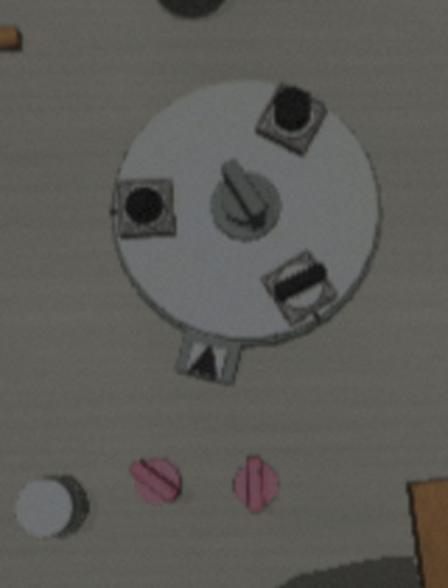

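View pics/top0v.png

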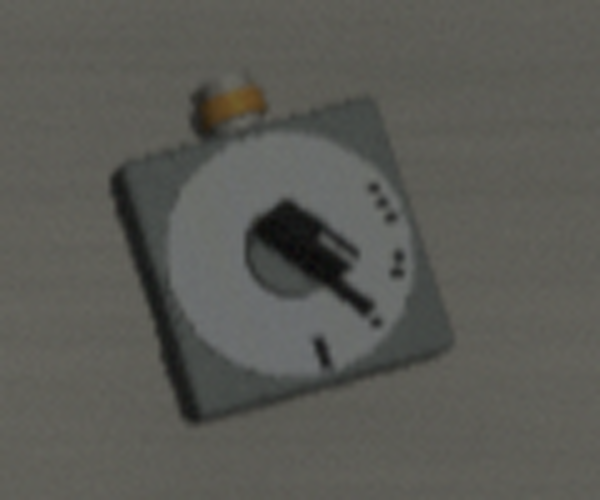

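The pictures show: valve at about (368,171) with its pointer near the one-dot mark; turret at (237,154); the winged plug at (257,183); arrow block at (225,208); pan at (92,186); two pink look-alikes at (206,251) and (241,253).

```bash
cat >> h.py <<'E'
def cloud(fn):
    f=np.load('pics/'+fn+'.npz'); d=f['d']; fx,fy,cx,cy=f['k']; v,u=np.mgrid[0:d.shape[0],0:d.shape[1]]
    P=np.stack([(u-cx)/fx*d,(v-cy)/fy*d,d],-1)@f['T'][:3,:3].T+f['T'][:3,3]
    P[d==0]=np.nan; return f['p'],P
def circ(x,y):
    A=np.c_[2*x,2*y,np.ones_like(x)]; s=np.linalg.lstsq(A,x*x+y*y,rcond=None)[0]; return s[0],s[1],np.sqrt(s[2]+s[0]**2+s[1]**2)
E
python3 - <<'E'
from h import *
p,P=cloud('top0')
x,y,z=P[...,0],P[...,1],P[...,2]
g=p.astype(float).mean(-1)
# turret disc
for fn in ['top0','scene0']:
    p,P=cloud(fn); x,y,z=P[...,0],P[...,1],P[...,2]
    m=(np.hypot(x-.57,y-.055)<.16)&(z>.023)&(z<.036)
    cs,_=cv2.findContours(m.astype(np.uint8),cv2.RETR_EXTERNAL,cv2.CHAIN_APPROX_NONE); c=max(cs,key=cv2.contourArea)[:,0]
    X,Y=x[c[:,1],c[:,0]],y[c[:,1],c[:,0]]
    c0=circ(X,Y)
    for _ in range(5):
        r=np.hypot(X-c0[0],Y-c0[1])-c0[2]; k=abs(r)<.005; c0=circ(X[k],Y[k])
    print(fn,'turret',np.round(c0,4),k.sum(),len(k))
    cx,cy=c0[:2]
    def rep(n,m): 
        print(n,m.sum(),np.round([np.median(x[m]),np.median(y[m]),np.mean(x[m]),np.mean(y[m])],4), 'polar',round(float(np.degrees(np.arctan2(y[m].mean()-cy,x[m].mean()-cx))),1), round(float(np.hypot(y[m].mean()-cy,x[m].mean()-cx)),4))
    r=np.hypot(x-cx,y-cy)
    rep('arrowblk',(r>.125)&(r<.15)&(z>.02)&(z<.036))
    rep('hubtop',(r<.03)&(z>.088))
    a=np.degrees(np.arctan2(y-cy,x-cx))
    wt=(r>.05)&(r<.12)&(z>.072); rep('wing/plugs top',wt)
    n,l,s,cc=cv2.connectedComponentsWithStats(wt.astype(np.uint8))
    for i in range(1,n): rep('comp%d'%i,l==i)
    vt=(np.hypot(x-.53,y+.25)<.05)&(z>.066)&(z<.082); rep('valvetop',vt)
    q=np.c_[x[vt],y[vt]]; e=np.linalg.svd(q-q.mean(0))[2][0]; print('bar ang',np.degrees(np.arctan2(e[1],e[0])), np.ptp((q-q.mean(0))@e))
    hb=(r<.04)&(z>.088); q=np.c_[x[hb],y[hb]]; e=np.linalg.svd(q-q.mean(0))[2][0]; print('hub ang',np.degrees(np.arctan2(e[1],e[0])),np.ptp((q-q.mean(0))@e))
m=camera_model('top')
for n,u,v,zz in [('valve disc c',368,170.8,.034),('bar mark',374.6,190.4,.033),('tip',384.4,182,.042),('arrowtip',150+209/2.8,80+345/2.8,.03),('arrowbase',150+207/2.8,80+375/2.8,.03),('hubtop a',150+230/2.8,80+165/2.8,.099),('hubtop b',150+260/2.8,80+220/2.8,.099),('wing a',150+277/2.8,80+283/2.8,.084),('wing b',150+325/2.8,80+266/2.8,.084),('1dot',385.2,184.4,.033),('valvedisc',310+291/5,120+252/5,.034)]:
    print(n,np.round(w(u,v,None,m,zz),4))
E
```

```text
top0 turret [0.5755 0.05   0.1122] 233 331
arrowblk 140 [0.4435 0.0847 0.4427 0.0845] polar 165.4 0.1373
hubtop 146 [0.5752 0.0494 0.575  0.0501] polar 165.0 0.0005
wing/plugs top 293 [0.5777 0.0103 0.5841 0.0253] polar -70.8 0.0262
comp1 143 [0.6492 0.0102 0.6497 0.0103] polar -28.2 0.0841
comp2 40 [0.5715 0.1339 0.5721 0.1339] polar 92.3 0.084
comp3 110 [0.5031 0.005  0.5033 0.0052] polar -148.2 0.085
valvetop 128 [ 0.5317 -0.26    0.5316 -0.2598] polar -98.1 0.3129
bar ang -127.98203203739918 0.04370237480676377
hub ang -147.37599642250316 0.05057252366808826
scene0 turret [0.5814 0.0565 0.0958] 16 486
arrowblk 148 [0.4484 0.0868 0.448  0.0861] polar 167.5 0.1367
hubtop 173 [0.5799 0.0536 0.5792 0.0533] polar -124.5 0.0039
wing/plugs top 392 [0.582  0.014  0.5899 0.0304] polar -72.0 0.0275
comp1 135 [0.5059 0.0066 0.5059 0.0073] polar -146.9 0.0901
comp2 195 [0.6529 0.0125 0.6527 0.0124] polar -31.7 0.0838
comp3 62 [0.5755 0.1376 0.5755 0.1371] polar 94.2 0.0808
valvetop 89 [ 0.5339 -0.255   0.5343 -0.2568] polar -98.5 0.3168
bar ang 50.22972942565844 0.04410594939895558
hub ang 32.01260403005937 0.05008535460872715
valve disc c [ 0.5315 -0.2614  0.034 ]
bar mark [ 0.4842 -0.2751  0.033 ]
tip [ 0.5027 -0.2965  0.042 ]
arrowtip [0.4571 0.0809 0.03  ]
arrowbase [0.4318 0.0826 0.03  ]
hubtop a [0.5938 0.0601 0.099 ]
hubtop b [0.5486 0.0364 0.099 ]
wing a [0.5003 0.0233 0.084 ]
wing b [ 0.5138 -0.0155  0.084 ]
1dot [ 0.4985 -0.3012  0.033 ]
valvedisc [ 0.5325 -0.2619  0.034 ]
```

Request:
send_rows(commands=[{"travel": [0.28, -0.107, -0.03], "rotation": [0, 0, 0]}, {"travel": [0.28, -0.107, -0.03], "rotation": [0, 0, 0]}, {"travel": [0.28, -0.107, -0.03], "rotation": [0, 0, 0]}, {"travel": [0.28, -0.107, -0.03], "rotation": [0, 0, 0]}, {"travel": [0.28, -0.107, -0.03], "rotation": [0, 0, 0]}, {"travel": [0.28, -0.107, -0.03], "rotation": [0, 0, 0]}, {"travel": [0.28, -0.107, -0.03], "rotation": [0, 0, 0]}, {"travel": [0.28, -0.107, -0.03], "rotation": [0, 0, 0]}, {"travel": [0.28, -0.107, 0], "rotation": [0, 0, 0]}, {"travel": [0, 0, 0], "rotation": [0, 0, 0]}])

```text
clock: 1.9
ee_pos: [0.5058, -0.2832, 0.2515]
orientation: [3.138, -0.003, 0.313]
ft_force: [-0.2, 0.2, 0.3]
grip_width: 0.0943
```

Run:
```python
from h import *
st()
p,d,m=snap('wrist','w1'); T=np.array(m['world_from_camera']); print(np.round(T,3).tolist(),m['fx'])
```

```text
{'clock': 1.9, 'q': [-0.66, 0.186, 1.487, 0.0, 1.464, 0.598], 'ee_pos': [0.506, -0.283, 0.251], 'orientation': [3.138, -0.003, 0.313], 'ft_force': [-0.203, 0.214, 0.317], 'grip_width': 0.094}
[[0.306, -0.922, -0.238, 0.574], [-0.952, -0.295, -0.081, -0.263], [0.004, 0.252, -0.968, 0.422], [0.0, 0.0, 0.0, 1.0]] 271.6720930476289
```

View pics/w1.png

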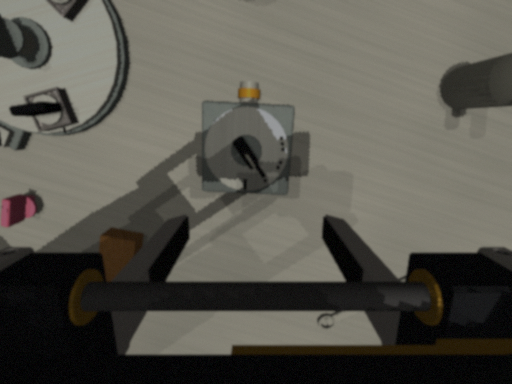

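The wrist view shows the valve at (247,150), pointer tip (265,180), bar mark (246,187).

Run:
```python
from h import *
p,P=cloud('w1'); x,y,z=P[...,0],P[...,1],P[...,2]
vt=(np.hypot(x-.53,y+.26)<.05)&(z>.068)&(z<.085)
q=np.c_[x[vt],y[vt]]; e=np.linalg.svd(q-q.mean(0))[2][0]; print('top',q.mean(0),z[vt].mean(),'ang',np.degrees(np.arctan2(e[1],e[0])),vt.sum(),np.ptp((q-q.mean(0))@e))
bl=(np.hypot(x-.53,y+.26)<.1)&(z>.024)&(z<.037)&~vt
cs,_=cv2.findContours(bl.astype(np.uint8),cv2.RETR_EXTERNAL,cv2.CHAIN_APPROX_NONE); c=max(cs,key=cv2.contourArea)[:,0]
X=np.c_[x[c[:,1],c[:,0]],y[c[:,1],c[:,0]]].astype(np.float32)
print('block',cv2.minAreaRect(X))
a=cv2.imread('pics/w1.png'); cv2.imwrite('pics/w1c.png',cv2.resize(a[95:200,195:305],None,fx=5,fy=5,interpolation=cv2.INTER_CUBIC))
```

```text
top [ 0.53213827 -0.26415106] 0.07394641199505517 ang -128.4586250747146 369 0.043844194554049115
block ((0.545081615447998, -0.2610796093940735), (0.1579754650592804, 0.12900353968143463), 15.068431854248047)
```

View pics/w1c.png

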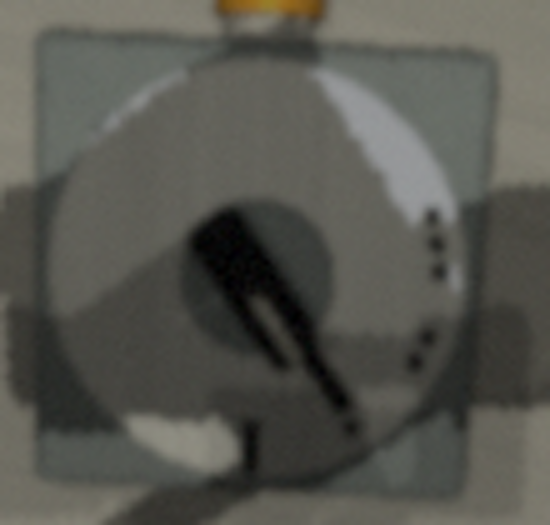

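Request:
send_rows(commands=[{"travel": [0.208, -0.08, 0], "rotation": [0, 0, 0]}, {"travel": [0, 0, 0], "rotation": [0, 0, -0.0938]}, {"travel": [0, 0, 0.1], "rotation": [0, 0, -0.0938]}, {"travel": [0, 0, 0.1], "rotation": [0, 0, -0.0938]}, {"travel": [0, 0, 0.1], "rotation": [0, 0, -0.0938]}, {"travel": [0, 0, 0.2], "rotation": [0, 0, 0]}, {"travel": [0, 0, 0.2], "rotation": [0, 0, 0]}, {"travel": [0, 0, 0], "rotation": [0, 0, 0]}], jaw=0.2)

```text
clock: 2.75
ee_pos: [0.5244, -0.2741, 0.1448]
orientation: [3.134, 0.008, 0.907]
ft_force: [-1.2, -0.1, 0.3]
grip_width: 0.056
```

Request:
send_rows(commands=[{"travel": [0.094, -0.009, 0], "rotation": [0, 0, 0]}, {"travel": [0, 0, 0.15], "rotation": [0, 0, 0]}, {"travel": [0, 0, 0.15], "rotation": [0, 0, 0]}, {"travel": [0, 0, 0], "rotation": [0, 0, 0]}])

```text
clock: 3.15
ee_pos: [0.5353, -0.2655, 0.1054]
orientation: [3.125, 0.007, 0.902]
ft_force: [-0.2, 0.1, -0.6]
grip_width: 0.0565
```

Run:
```python
from h import *
st()
p,d,m=snap('wrist','w2')
```

```text
{'clock': 3.15, 'q': [-0.6, 0.35, 1.596, -0.009, 1.179, 0.072], 'ee_pos': [0.535, -0.265, 0.105], 'orientation': [3.125, 0.007, 0.902], 'ft_force': [-0.157, 0.086, -0.633], 'grip_width': 0.057}
```

View pics/w2.png

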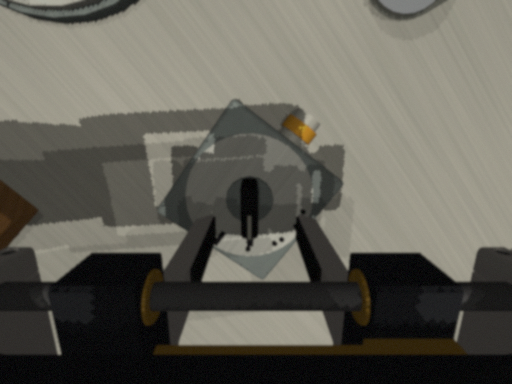

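Run:
```python
from h import *
p,P=cloud('w2'); x,y,z=P[...,0],P[...,1],P[...,2]
vt=(np.hypot(x-.53,y+.26)<.05)&(z>.066)&(z<.085)
vt[205:]=False
q=np.c_[x[vt],y[vt]]; e=np.linalg.svd(q-q.mean(0))[2][0]; print('top',q.mean(0),z[vt].mean(),'ang',np.degrees(np.arctan2(e[1],e[0])),vt.sum(),np.ptp((q-q.mean(0))@e))
```

```text
top [ 0.54429978 -0.25060206] 0.07544592894024893 ang -126.70151087378295 358 0.015111947317831586
```

Run:
```python
from h import *
p,P=cloud('w2'); x,y,z=P[...,0],P[...,1],P[...,2]
vt=(np.hypot(x-.53,y+.26)<.05)&(z>.066)&(z<.085)
n,l,s,c=cv2.connectedComponentsWithStats(vt.astype(np.uint8)); print(s)
vt=l==1+np.argmax(s[1:,4])
q=np.c_[x[vt],y[vt]]; r=cv2.minAreaRect(q.astype(np.float32)); print(r)
yaw=.902;a=np.array([np.sin(yaw),-np.cos(yaw)]);b=np.array([np.cos(yaw),np.sin(yaw)])
print('lat offset of bar from TCP',np.percentile((q-[.5353,-.2655])@a,[2,50,98]),'long',np.percentile((q-[.5353,-.2655])@b,[1,99]))
```

```text
[[     0      0    512    384 195688]
 [   240    184     18     55    920]]
((0.5347366333007812, -0.26237478852272034), (0.04357423260807991, 0.013440651819109917), 51.49184036254883)
lat offset of bar from TCP [-0.00855242 -0.00208925  0.0042324 ] long [-0.01837118  0.02365895]
```

Request:
send_rows(commands=[{"travel": [0.018, -0.014, 0], "rotation": [0.0106, 0.0045, 0]}, {"travel": [0, 0, 0.15], "rotation": [0, 0, 0]}, {"travel": [0, 0, 0.15], "rotation": [0, 0, 0]}, {"travel": [0, 0, 0.05], "rotation": [0, 0, 0]}, {"travel": [0, 0, 0], "rotation": [0, 0, 0]}])

```text
clock: 3.7
ee_pos: [0.5451, -0.2667, 0.0658]
orientation: [3.121, -0.003, 0.903]
ft_force: [0.2, -0.2, 0.2]
grip_width: 0.0568
```

Request:
send_rows(commands=[{"travel": [0, 0, 0], "rotation": [0, 0, 0]}, {"travel": [0, 0, 0], "rotation": [0, 0, 0]}])

```text
clock: 3.9
ee_pos: [0.5468, -0.2676, 0.0687]
orientation: [3.117, -0.004, 0.903]
ft_force: [0.2, 0.3, 0.3]
grip_width: 0.0563
```

Run:
```python
from h import *
st(); p,d,m=snap('wrist','w3'); st()
p,P=cloud('w3'); x,y,z=P[...,0],P[...,1],P[...,2]
vt=(np.hypot(x-.53,y+.26)<.05)&(z>.066)&(z<.085)
n,l,s,c=cv2.connectedComponentsWithStats(vt.astype(np.uint8)); print(s)
vt=l==1+np.argmax(s[1:,4])
q=np.c_[x[vt],y[vt]]; print(cv2.minAreaRect(q.astype(np.float32)))
```

```text
{'clock': 3.9, 'q': [-0.598, 0.411, 1.598, 0.002, 1.108, 0.069], 'ee_pos': [0.547, -0.268, 0.069], 'orientation': [3.117, -0.004, 0.903], 'ft_force': [0.201, 0.3, 0.328], 'grip_width': 0.056}
{'clock': 3.95, 'q': [-0.598, 0.411, 1.598, 0.002, 1.108, 0.069], 'ee_pos': [0.547, -0.268, 0.069], 'orientation': [3.117, -0.004, 0.903], 'ft_force': [2.101, -0.425, -0.104], 'grip_width': 0.056}
[[     0      0    512    384 194826]
 [   222    205     23     65   1324]
 [   191    217     24     36    318]
 [   296    218      8     35    140]]
((0.5338899493217468, -0.2616822123527527), (0.04379526153206825, 0.013972030952572823), 52.399574279785156)
```

View pics/w3.png

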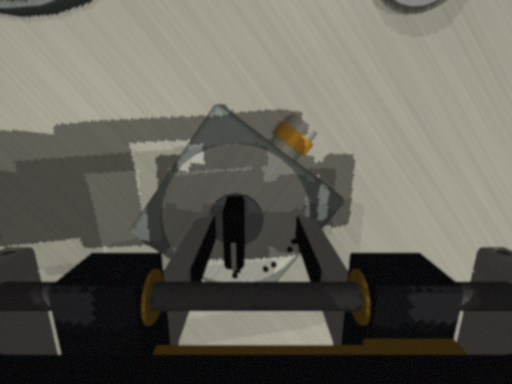

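Request:
send_rows(commands=[{"travel": [-0.024, -0.09, 0], "rotation": [0.016, -0.003, 0]}])

```text
clock: 4.05
ee_pos: [0.5349, -0.2627, 0.0698]
orientation: [3.14, 0.001, 0.903]
ft_force: [-0.9, -0.0, 0.4]
grip_width: 0.0565
```

Request:
send_rows(commands=[{"travel": [0, 0, 0], "rotation": [0, 0, 0]}])

```text
clock: 4.15
ee_pos: [0.5339, -0.2622, 0.07]
orientation: [-3.141, 0.001, 0.903]
ft_force: [-0.2, -0.3, -0.6]
grip_width: 0.0558
```

Request:
send_rows(commands=[{"travel": [0, 0, 0.045], "rotation": [0, 0, 0]}, {"travel": [0, 0, 0.045], "rotation": [0, 0, 0]}])

```text
clock: 4.35
ee_pos: [0.5346, -0.2629, 0.0575]
orientation: [3.139, 0.001, 0.902]
ft_force: [-0.7, -0.0, -0.0]
grip_width: 0.0567
```

Request:
send_rows(commands=[{"travel": [0, 0, 0], "rotation": [0, 0, 0]}])

```text
clock: 4.45
ee_pos: [0.5337, -0.2623, 0.056]
orientation: [3.141, 0.001, 0.902]
ft_force: [0.2, -0.7, 0.3]
grip_width: 0.0565
```

Close on the bar.

Request:
send_rows(commands=[{"travel": [0, 0, 0], "rotation": [0, 0, 0]}, {"travel": [0, 0, 0], "rotation": [0, 0, 0]}, {"travel": [0, 0, 0], "rotation": [0, 0, 0]}, {"travel": [0, 0, 0], "rotation": [0, 0, 0]}, {"travel": [0, 0, 0], "rotation": [0, 0, 0]}], jaw=-1)

```text
clock: 4.95
ee_pos: [0.5335, -0.2621, 0.0552]
orientation: [-3.141, 0.001, 0.902]
ft_force: [-0.2, 0.4, 0.2]
grip_width: 0.02
```

Request:
send_rows(commands=[{"travel": [0, 0, 0], "rotation": [0, 0, 0]}, {"travel": [0, 0, 0], "rotation": [0, 0, 0]}])

```text
clock: 5.15
ee_pos: [0.5327, -0.2615, 0.0552]
orientation: [-3.139, 0.001, 0.903]
ft_force: [0.9, -0.1, -0.9]
grip_width: 0.0137
```

Request:
send_rows(commands=[{"travel": [0, 0, 0], "rotation": [0, 0, 0.08]}, {"travel": [0, 0, 0], "rotation": [0, 0, 0.08]}, {"travel": [0, 0, 0], "rotation": [0, 0, 0.08]}, {"travel": [0, 0, 0], "rotation": [0, 0, 0.08]}, {"travel": [0, 0, 0], "rotation": [0, 0, 0.04]}])

```text
clock: 5.65
ee_pos: [0.5327, -0.2615, 0.0552]
orientation: [-3.141, 0.003, 0.316]
ft_force: [-1.4, 0.1, 0.3]
grip_width: 0.0139
```

Request:
send_rows(commands=[{"travel": [0, 0, 0], "rotation": [0, 0, 0]}])

```text
clock: 5.75
ee_pos: [0.5327, -0.2615, 0.0552]
orientation: [-3.141, 0.003, 0.316]
ft_force: [-0.2, 0.6, 0.8]
grip_width: 0.0138
```

Request:
send_rows(commands=[{"travel": [0, 0, 0], "rotation": [0, 0, 0.032]}, {"travel": [0, 0, 0], "rotation": [0, 0, 0]}])

```text
clock: 5.95
ee_pos: [0.5327, -0.2615, 0.0552]
orientation: [-3.141, 0.003, 0.267]
ft_force: [-0.9, 0.5, 0.5]
grip_width: 0.0136
```

Run:
```python
from h import *
st()
p,d,m=snap('top','t4'); a=cv2.imread('pics/t4.png'); b=cv2.resize(a[120:220,310:430],None,fx=5,fy=5,interpolation=cv2.INTER_CUBIC)
p,d,m=snap('wrist','w4');a=cv2.imread('pics/w4.png');c=cv2.resize(a[130:290,160:360],None,fx=4,fy=4,interpolation=cv2.INTER_CUBIC)
cv2.imwrite('pics/t4c.png',np.clip(b*1.8,0,255)); cv2.imwrite('pics/w4c.png',np.clip(c*1.8,0,255))
```

```text
{'clock': 5.95, 'q': [-0.601, 0.418, 1.621, -0.002, 1.105, 0.703], 'ee_pos': [0.533, -0.261, 0.055], 'orientation': [-3.141, 0.003, 0.267], 'ft_force': [-0.852, 0.461, 0.542], 'grip_width': 0.014}[ WARN:0@2.494] global loadsave.cpp:1063 imwrite_ Unsupported depth image for selected encoder is fallbacked to CV_8U.
```

View pics/w4c.png

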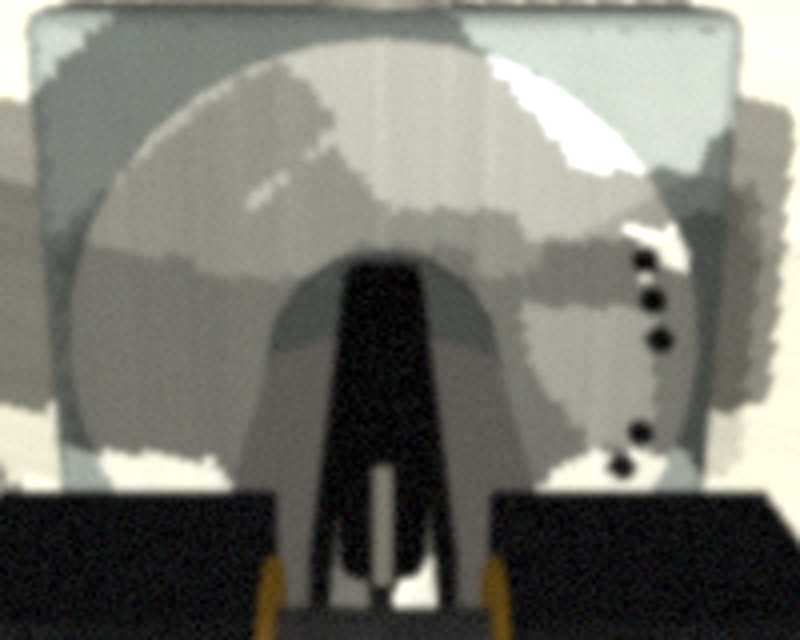

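View pics/t4c.png

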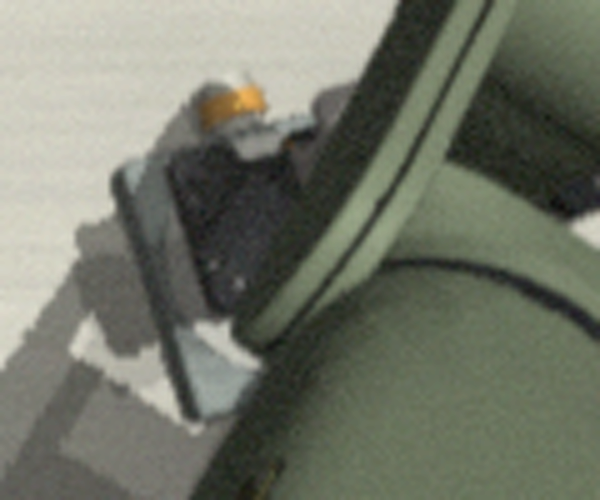

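The wrist view shows the bar lined up with the block edges, the pointer tip hidden below. I'll release and look from above.

Request:
send_rows(commands=[{"travel": [0, 0, 0], "rotation": [0, 0, 0]}, {"travel": [0, 0, 0], "rotation": [0, 0, 0]}, {"travel": [0, 0, 0], "rotation": [0, 0, 0]}, {"travel": [0, 0, 0], "rotation": [0, 0, 0]}, {"travel": [0, 0, -0.2], "rotation": [0, 0, 0]}, {"travel": [0, 0, -0.3], "rotation": [0, 0, 0]}, {"travel": [0, 0, -0.3], "rotation": [0, 0, 0]}, {"travel": [0, 0, -0.3], "rotation": [0, 0, 0]}, {"travel": [0, 0, -0.2], "rotation": [0, 0, 0]}], jaw=0.2)

```text
clock: 6.95
ee_pos: [0.5299, -0.2594, 0.2493]
orientation: [-3.13, 0.012, 0.271]
ft_force: [0.5, -0.1, 0.2]
grip_width: 0.0564
```

Run:
```python
from h import *
st()
p,d,m=snap('wrist','w5');a=cv2.imread('pics/w5.png');
r,P=cloud('w5'); x,y,z=P[...,0],P[...,1],P[...,2]
vt=(np.hypot(x-.53,y+.26)<.05)&(z>.068)&(z<.085)
q=np.c_[x[vt],y[vt]]; print(cv2.minAreaRect(q.astype(np.float32)))
e=np.linalg.svd(q-q.mean(0))[2][0]; print('top',q.mean(0),'ang',np.degrees(np.arctan2(e[1],e[0])))
v,u=np.where(vt); c=(int(u.mean()),int(v.mean())); print(c)
o=(max(c[0]-60,0),max(c[1]-40,0)); print(o)
b=cv2.resize(a[o[1]:o[1]+110,o[0]:o[0]+120],None,fx=5,fy=5,interpolation=cv2.INTER_CUBIC)
cv2.imwrite('pics/w5c.png',cv2.convertScaleAbs(b,alpha=1.6))
```

```text
{'clock': 6.95, 'q': [-0.601, 0.225, 1.445, -0.002, 1.488, 0.699], 'ee_pos': [0.53, -0.259, 0.249], 'orientation': [-3.13, 0.012, 0.271], 'ft_force': [0.542, -0.119, 0.241], 'grip_width': 0.056}
((0.5375061631202698, -0.26426124572753906), (0.04345422238111496, 0.013228017836809158), 15.997095108032227)
top [ 0.53844813 -0.26411824] ang -164.17956689134274
(259, 173)
(199, 133)
```

View pics/w5c.png

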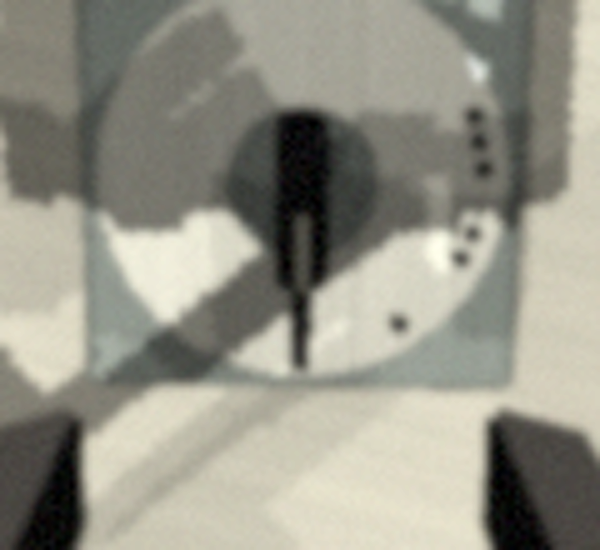

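Run:
```python
from h import *
f=np.load('pics/w5.npz'); fx,fy,cx,cy=f['k']; m=dict(fx=fx,fy=fy,cx=cx,cy=cy,world_from_camera=f['T'])
g=lambda a,b,z:w(199+a/5,133+b/5,None,m,z)[:2]
D=np.array([g(399,323,.032),g(466,245,.032),g(480,142,.032)])
tip=g(299,365,.042); top0=g(303,112,.075)
# solve for centre & offset s.t. angles differ by .6,.6 ; radius equal
from scipy.optimize import least_squares
def F(t):
    c=t[:2]; th=t[3]+np.array([.6,1.2,1.8]); return (c+t[2]*np.c_[np.cos(th),np.sin(th)]-D).ravel()
s=least_squares(F,[.535,-.262,.05,-2.88]); print(s.x,np.degrees(s.x[3]),s.cost, np.abs(s.fun).max())
print('tip ang',np.degrees(np.arctan2(*(tip-s.x[:2])[::-1])), np.linalg.norm(tip-s.x[:2]))
print(np.linalg.norm(D-s.x[:2],axis=1))
```

```text
[ 0.53628559 -0.26606674  0.05244378 -2.88596251] -165.35347189587446 4.079435053420461e-08 0.00022605006608034106
tip ang -165.7040694086217 0.053908670316828666
[0.05256052 0.05221462 0.05255623]
```

Request:
send_rows(commands=[{"travel": [0.12, -0.28, 0], "rotation": [0, 0, 0]}, {"travel": [0.12, -0.28, 0], "rotation": [0, 0, 0]}, {"travel": [0.12, -0.28, 0], "rotation": [0, 0, 0]}, {"travel": [0.12, -0.28, 0], "rotation": [0, 0, 0]}, {"travel": [0.12, -0.28, 0], "rotation": [0, 0, 0]}, {"travel": [0.12, -0.28, 0], "rotation": [0, 0, 0]}, {"travel": [0.12, -0.26, 0], "rotation": [0, 0, 0]}, {"travel": [0, 0, 0], "rotation": [0, 0, -0.093]}, {"travel": [0, 0, 0], "rotation": [0, 0, -0.093]}, {"travel": [0, 0, 0], "rotation": [0, 0, 0]}])

```text
clock: 8.0
ee_pos: [0.5795, 0.0637, 0.2552]
orientation: [3.139, -0.001, 0.566]
ft_force: [-0.4, -0.1, 0.2]
grip_width: 0.0563
```

```bash
cat >> h.py <<'E'
def look(fn):
    s=bot.sense(); st(); p,d,m=snap('wrist',fn)
    r,P=cloud(fn); return p,P,m
def bar(P,c,R,zl,zh):
    x,y,z=P[...,0],P[...,1],P[...,2]
    vt=(np.hypot(x-c[0],y-c[1])<R)&(z>zl)&(z<zh)
    n,l,s,_=cv2.connectedComponentsWithStats(vt.astype(np.uint8)); vt=l==1+np.argmax(s[1:,4])
    q=np.c_[x[vt],y[vt]]; e=np.linalg.svd(q-q.mean(0),full_matrices=False)[2][0]
    r=cv2.minAreaRect(q.astype(np.float32)); print('rect',np.round(r[0],4),np.round(r[1],4),round(r[2],1),'svd',np.round(np.degrees(np.arctan2(e[1],e[0])),1),vt.sum())
    return q
E
python3 - <<'E'
from h import *
p,P,m=look('w6')
bar(P,(.577,.052),.035,.092,.108)
E
```

```text
{'clock': 8.0, 'q': [-0.038, 0.193, 1.471, -0.002, 1.475, 0.967], 'ee_pos': [0.58, 0.064, 0.255], 'orientation': [3.139, -0.001, 0.566], 'ft_force': [-0.368, -0.114, 0.17], 'grip_width': 0.056}
rect [0.5774 0.0495] [0.0492 0.0127] 32.8 svd -147.6 424
```

View pics/w6.png

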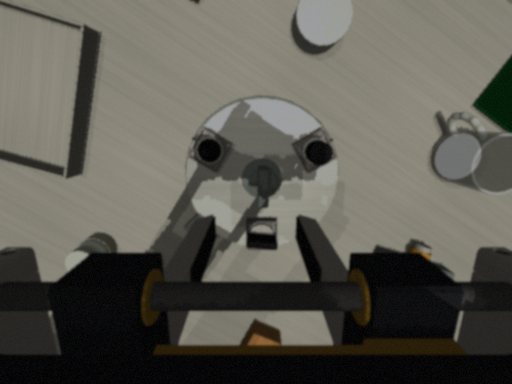

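Request:
send_rows(commands=[{"travel": [-0.063, 0.072, 0], "rotation": [0, 0, 0]}, {"travel": [0, 0, 0.25], "rotation": [0, 0, 0]}, {"travel": [0, 0, 0.25], "rotation": [0, 0, 0]}, {"travel": [0, 0, 0.2], "rotation": [0, 0, 0]}, {"travel": [0, 0, 0], "rotation": [0, 0, 0]}, {"travel": [0, 0, 0], "rotation": [0, 0, 0]}])

```text
clock: 8.65
ee_pos: [0.5792, 0.04, 0.1497]
orientation: [3.133, -0.004, 0.545]
ft_force: [-0.5, -0.3, 0.6]
grip_width: 0.0564
```

Run:
```python
from h import *
p,P,m=look('w7')
bar(P,(.577,.05),.035,.09,.108)
```

```text
{'clock': 8.65, 'q': [-0.077, 0.272, 1.599, -0.005, 1.263, 0.95], 'ee_pos': [0.579, 0.04, 0.15], 'orientation': [3.133, -0.004, 0.545], 'ft_force': [-0.468, -0.254, 0.632], 'grip_width': 0.056}
rect [0.5772 0.0499] [0.049  0.0137] 31.0 svd -148.4 891
```

View pics/w7.png

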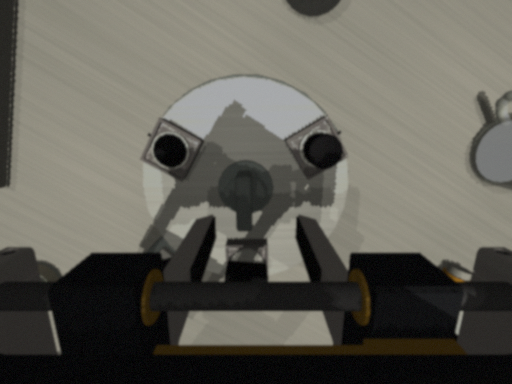

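Request:
send_rows(commands=[{"travel": [0.022, -0.06, 0], "rotation": [0.005, -0.002, -0.01]}, {"travel": [0, 0, 0], "rotation": [0, 0, 0]}])

```text
clock: 8.9
ee_pos: [0.5791, 0.0492, 0.1531]
orientation: [3.138, -0.005, 0.56]
ft_force: [0.4, -0.0, -0.0]
grip_width: 0.0563
```

Request:
send_rows(commands=[{"travel": [0, 0, 0.13], "rotation": [0, 0, 0]}, {"travel": [0, 0, 0.15], "rotation": [0, 0, 0]}, {"travel": [0, 0, 0], "rotation": [0, 0, 0]}, {"travel": [0, 0, 0], "rotation": [0, 0, 0]}])

```text
clock: 9.3
ee_pos: [0.5853, 0.0501, 0.1182]
orientation: [3.13, -0.016, 0.562]
ft_force: [-0.3, -0.2, 0.5]
grip_width: 0.0564
```

Request:
send_rows(commands=[{"travel": [-0.045, -0.029, 0], "rotation": [0.0074, -0.01, 0]}, {"travel": [0, 0, 0.1], "rotation": [0, 0, 0]}, {"travel": [0, 0, 0], "rotation": [0, 0, 0]}])

```text
clock: 9.6
ee_pos: [0.5789, 0.0503, 0.1058]
orientation: [3.139, -0.004, 0.563]
ft_force: [0.1, 0.1, 0.3]
grip_width: 0.0564
```

Run:
```python
from h import *
p,P,m=look('w8')
bar(P,(.577,.05),.035,.09,.108)
```

```text
{'clock': 9.6, 'q': [-0.062, 0.324, 1.63, 0.0, 1.182, 0.946], 'ee_pos': [0.579, 0.05, 0.106], 'orientation': [3.139, -0.004, 0.563], 'ft_force': [0.085, 0.114, 0.302], 'grip_width': 0.056}
rect [0.579  0.0494] [0.0495 0.0135] 31.9 svd -148.3 1287
```

View pics/w8.png

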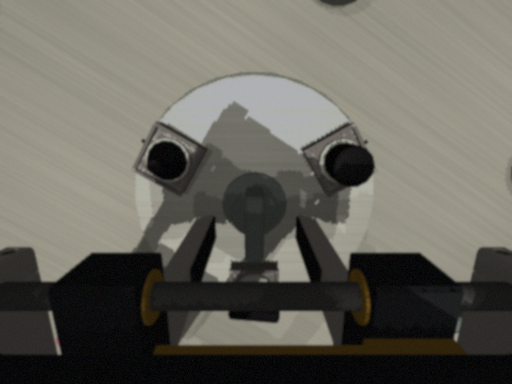

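Centred. Descend to about 0.078 and close.

Request:
send_rows(commands=[{"travel": [0, 0, 0.09], "rotation": [0, 0, 0]}, {"travel": [0, 0, 0.08], "rotation": [0, 0, 0]}, {"travel": [0, 0, 0], "rotation": [0, 0, 0]}])

```text
clock: 9.95
ee_pos: [0.5808, 0.0502, 0.08]
orientation: [3.137, -0.007, 0.563]
ft_force: [-0.3, 0.1, 0.1]
grip_width: 0.0567
```

Request:
send_rows(commands=[{"travel": [-0.01, -0.008, 0.01], "rotation": [0.003, -0.004, 0]}, {"travel": [0, 0, 0], "rotation": [0, 0, 0]}, {"travel": [0, 0, 0], "rotation": [0, 0, 0]}, {"travel": [0, 0, 0], "rotation": [0, 0, 0]}, {"travel": [0, 0, 0], "rotation": [0, 0, 0]}, {"travel": [0, 0, 0], "rotation": [0, 0, 0]}, {"travel": [0, 0, 0], "rotation": [0, 0, 0]}, {"travel": [0, 0, 0], "rotation": [0, 0, 0]}], jaw=-1)

```text
clock: 10.75
ee_pos: [0.5783, 0.0511, 0.078]
orientation: [-3.14, 0.0, 0.562]
ft_force: [-0.2, 0.7, -0.3]
grip_width: 0.0138
```

Request:
send_rows(commands=[{"travel": [0, 0, 0], "rotation": [0, 0, 0.085]}, {"travel": [0, 0, 0], "rotation": [0, 0, 0.085]}, {"travel": [0, 0, 0], "rotation": [0, 0, 0.085]}, {"travel": [0, 0, 0], "rotation": [0, 0, 0.085]}, {"travel": [0, 0, 0], "rotation": [0, 0, 0.085]}, {"travel": [0, 0, 0], "rotation": [0, 0, 0.05]}, {"travel": [0, 0, 0], "rotation": [0, 0, 0]}])

```text
clock: 11.45
ee_pos: [0.5785, 0.0495, 0.078]
orientation: [3.14, 0.0, -0.209]
ft_force: [-0.2, 0.8, 0.4]
grip_width: 0.014
```

Run:
```python
from h import *
p,P,m=look('w9')
snap('top','t9'); snap('scene','s9')
a=cv2.imread('pics/t9.png'); b=cv2.resize(a[80:290,150:310],None,fx=2.8,fy=2.8,interpolation=cv2.INTER_CUBIC); cv2.imwrite('pics/t9c.png',cv2.convertScaleAbs(b,alpha=1.6))
```

```text
{'clock': 11.45, 'q': [-0.063, 0.362, 1.645, -0.002, 1.135, 1.717], 'ee_pos': [0.579, 0.049, 0.078], 'orientation': [3.14, 0.0, -0.209], 'ft_force': [-0.192, 0.813, 0.427], 'grip_width': 0.014}
```

View pics/t9c.png

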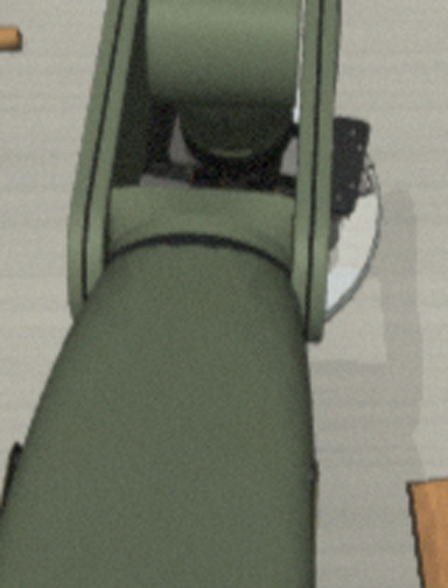

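View pics/w9.png

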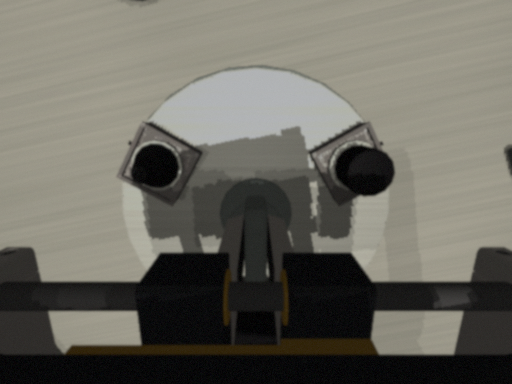

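Request:
send_rows(commands=[{"travel": [0, 0, 0], "rotation": [0, 0, 0.028]}, {"travel": [0, 0, 0], "rotation": [0, 0, 0]}])

```text
clock: 11.8
ee_pos: [0.5785, 0.0494, 0.078]
orientation: [3.14, -0.0, -0.249]
ft_force: [-0.7, 0.2, -1.3]
grip_width: 0.0134
```

Request:
send_rows(commands=[{"travel": [0, 0, 0], "rotation": [0, 0, 0]}, {"travel": [0, 0, 0], "rotation": [0, 0, 0]}, {"travel": [0, 0, 0], "rotation": [0, 0, 0]}, {"travel": [0, 0, -0.1], "rotation": [0, 0, 0]}, {"travel": [0, 0, -0.3], "rotation": [0, 0, 0]}, {"travel": [0, 0, -0.3], "rotation": [0, 0, 0]}, {"travel": [0, 0, -0.3], "rotation": [0, 0, 0]}, {"travel": [-0.2, 0, -0.15], "rotation": [0, 0, 0]}, {"travel": [-0.25, 0, 0], "rotation": [0, 0, 0]}, {"travel": [-0.2, 0, 0], "rotation": [0, 0, 0]}, {"travel": [0, 0, 0], "rotation": [0, 0, 0]}], jaw=-0.05)

```text
clock: 12.9
ee_pos: [0.4837, 0.0733, 0.2673]
orientation: [3.141, -0.011, -0.243]
ft_force: [0.1, -0.4, -0.2]
grip_width: 0.0448
```

Run:
```python
from h import *
p,P,m=look('w10')
bar(P,(.578,.05),.035,.09,.108)
bar(P,(.495,.072),.035,.075,.095)
```

```text
{'clock': 12.9, 'q': [-0.024, -0.026, 1.682, -0.004, 1.474, 1.79], 'ee_pos': [0.484, 0.073, 0.267], 'orientation': [3.141, -0.011, -0.243], 'ft_force': [0.102, -0.396, -0.236], 'grip_width': 0.045}
rect [0.5793 0.0485] [0.0135 0.0494] 76.0 svd 165.7 512
rect [0.497  0.0698] [0.0437 0.0121] 69.5 svd 69.8 295
```

View pics/w10.png

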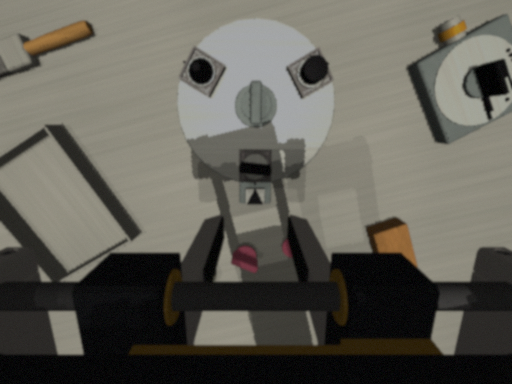

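Run:
```python
from h import *
a=cv2.imread('pics/w10.png'); b=cv2.resize(a[75:215,205:305],None,fx=4.2,fy=4.2,interpolation=cv2.INTER_CUBIC); cv2.imwrite('pics/w10c.png',cv2.convertScaleAbs(b,alpha=1.8))
```

```text
(no output)
```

View pics/w10c.png

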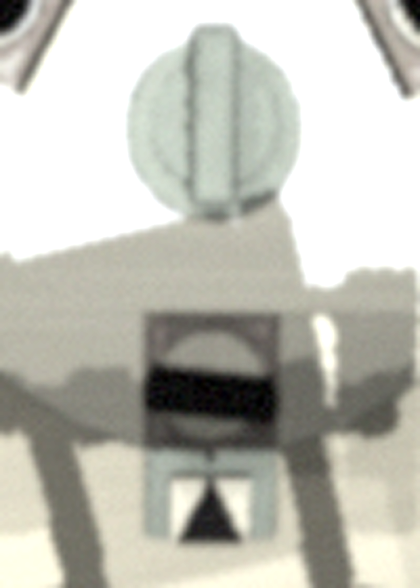

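Run:
```python
from h import *
f=np.load('pics/w10.npz'); fx,fy,cx,cy=f['k']; m=dict(fx=fx,fy=fy,cx=cx,cy=cy,world_from_camera=f['T'])
g=lambda a,b,z:w(205+a/4.2,75+b/4.2,None,m,z)[:2]
ang=lambda p,q:np.degrees(np.arctan2(*(p-q)[::-1]))
tip=g(210,478,.03);base=g(211,543,.03);bc=g(211,500,.03)
print('tip',tip,base,'arrow dir',ang(base,tip))
hub=np.array([.5793,.0485])
for c in (hub,[.5785,.0495],[.578,.049]): print('arrow angle from c',ang(bc,c))
# port block corners top z .0475
L=[g(146,315,.0475),g(279,317,.0475),g(281,445,.0475),g(145,443,.0475)]; print(np.round(L,4)); pc=np.mean(L,0); print('port c',pc,ang(pc,hub),np.linalg.norm(pc-hub)); print('edges',ang(L[3],L[0]),ang(L[2],L[1]))
p,P=cloud('w10');x,y,z=P[...,0],P[...,1],P[...,2]
r=np.hypot(x-hub[0],y-hub[1]);mk=(r>.127)&(r<.146)&(abs(z-.03)<.006); print('blk',mk.sum(),x[mk].mean(),y[mk].mean(),ang(np.array([x[mk].mean(),y[mk].mean()]),hub))
# disc fit
mk=(r<.125)&(abs(z-.03)<.005)
cs,_=cv2.findContours(mk.astype(np.uint8),cv2.RETR_EXTERNAL,cv2.CHAIN_APPROX_NONE); c=max(cs,key=cv2.contourArea)[:,0]
X,Y=x[c[:,1],c[:,0]],y[c[:,1],c[:,0]];c0=circ(X,Y)
for _ in range(8):
    rr=np.hypot(X-c0[0],Y-c0[1])-c0[2]; k=abs(rr)<.003; c0=circ(X[k],Y[k])
print('disc',c0,k.sum(),len(k))
```

```text
tip [0.45965433 0.07900517] [0.43529979 0.08468817] arrow dir 166.86536522703065
arrow angle from c 165.87734514666548
arrow angle from c 166.21654315822326
arrow angle from c 165.95098390589507
[[0.5245 0.0853]
 [0.5128 0.0415]
 [0.4692 0.0509]
 [0.4815 0.097 ]]
port c [0.49699944 0.06869903] 166.21045955895863 0.08474303549151599
edges 164.78665808886836 167.7398724573299
blk 225 0.44734025607452693 0.0820730648045091 165.72570942352306
disc (np.float64(0.5799226530500674), np.float64(0.04824317988451271), np.float64(0.10026025318436597)) 24 630
```

Request:
send_rows(commands=[{"travel": [0.08, 0, 0], "rotation": [0, 0, -0.092]}, {"travel": [0, 0, 0.06], "rotation": [0, 0, -0.092]}, {"travel": [0, 0, 0.06], "rotation": [0, 0, -0.092]}, {"travel": [0, 0, 0.06], "rotation": [0, 0, -0.092]}, {"travel": [0, 0, 0.06], "rotation": [0, 0, -0.092]}, {"travel": [0, 0, 0.06], "rotation": [0, 0, -0.092]}, {"travel": [0, 0, 0.06], "rotation": [0, 0, -0.092]}, {"travel": [0, 0, 0.06], "rotation": [0, 0, -0.092]}, {"travel": [0, 0, 0.06], "rotation": [0, 0, -0.092]}, {"travel": [0, 0, 0.06], "rotation": [0, 0, -0.092]}, {"travel": [0, 0, 0], "rotation": [0, 0, 0]}, {"travel": [0, 0, 0], "rotation": [0, 0, 0]}])

```text
clock: 14.15
ee_pos: [0.5135, 0.0646, 0.1897]
orientation: [3.114, -0.001, 1.252]
ft_force: [0.5, 0.8, 0.3]
grip_width: 0.0447
```

Run:
```python
from h import *
p,P,m=look('w11')
bar(P,(.497,.07),.035,.074,.095)
```

```text
{'clock': 14.15, 'q': [-0.038, 0.088, 1.728, -0.007, 1.299, 0.283], 'ee_pos': [0.513, 0.065, 0.19], 'orientation': [3.114, -0.001, 1.252], 'ft_force': [0.546, 0.802, 0.306], 'grip_width': 0.045}
rect [0.4949 0.0716] [0.043  0.0119] 70.4 svd -110.8 458
```

View pics/w11.png

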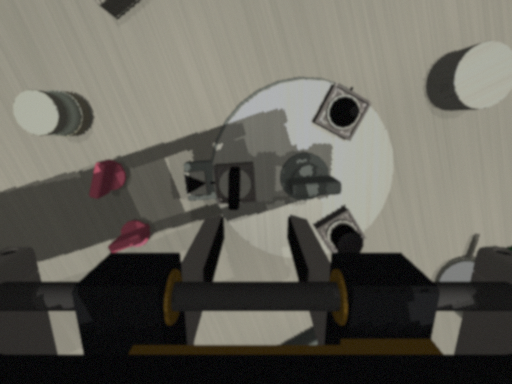

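Request:
send_rows(commands=[{"travel": [0.003, -0.12, 0], "rotation": [0.0176, 0, 0.022]}, {"travel": [0, 0, 0], "rotation": [0, 0, 0]}, {"travel": [0, 0, 0.15], "rotation": [0, 0, 0]}, {"travel": [0, 0, 0.15], "rotation": [0, 0, 0]}, {"travel": [0, 0, 0], "rotation": [0, 0, 0]}, {"travel": [0, 0, 0], "rotation": [0, 0, 0]}])

```text
clock: 14.8
ee_pos: [0.5031, 0.0697, 0.1487]
orientation: [3.129, -0.005, 1.211]
ft_force: [0.1, 0.1, -0.2]
grip_width: 0.0445
```

Request:
send_rows(commands=[{"travel": [-0.009, -0.055, 0], "rotation": [0.008, -0.003, 0]}, {"travel": [0, 0, 0], "rotation": [0, 0, 0]}, {"travel": [0, 0, 0.13], "rotation": [0, 0, 0]}, {"travel": [0, 0, 0.1], "rotation": [0, 0, 0]}, {"travel": [0, 0, 0], "rotation": [0, 0, 0]}, {"travel": [0, 0, 0], "rotation": [0, 0, 0]}])

```text
clock: 15.4
ee_pos: [0.4999, 0.0713, 0.1205]
orientation: [3.129, -0.004, 1.21]
ft_force: [0.6, 0.5, 0.9]
grip_width: 0.0446
```

Run:
```python
from h import *
p,P,m=look('w12')
bar(P,(.497,.07),.03,.074,.089)
```

```text
{'clock': 15.4, 'q': [-0.03, 0.15, 1.814, -0.0, 1.165, 0.331], 'ee_pos': [0.5, 0.071, 0.121], 'orientation': [3.129, -0.004, 1.21], 'ft_force': [0.623, 0.455, 0.863], 'grip_width': 0.045}
rect [0.4946 0.0713] [0.0435 0.0116] 69.4 svd -110.2 730
```

View pics/w12.png

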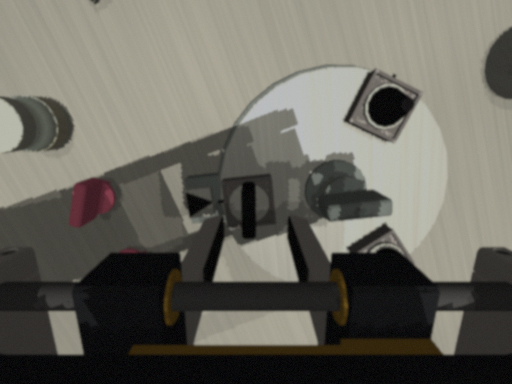

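Request:
send_rows(commands=[{"travel": [-0.012, -0.035, 0], "rotation": [0.008, -0.002, 0]}, {"travel": [0, 0, 0], "rotation": [0, 0, 0]}, {"travel": [0, 0, 0.1], "rotation": [0, 0, 0]}, {"travel": [0, -0.01, 0.1], "rotation": [0.003, 0, 0]}, {"travel": [0, 0, 0], "rotation": [0, 0, 0]}, {"travel": [0, 0, 0], "rotation": [0, 0, 0]}])

```text
clock: 16.05
ee_pos: [0.4954, 0.0721, 0.0933]
orientation: [3.141, -0.003, 1.211]
ft_force: [1.1, 0.7, -0.1]
grip_width: 0.0448
```

Request:
send_rows(commands=[{"travel": [-0.005, -0.005, 0.08], "rotation": [0, 0, 0]}, {"travel": [0, -0.01, 0.09], "rotation": [0.003, 0, 0]}, {"travel": [0, 0, 0.02], "rotation": [0, 0, 0]}, {"travel": [0, 0, 0], "rotation": [0, 0, 0]}])

```text
clock: 16.45
ee_pos: [0.4931, 0.0722, 0.0629]
orientation: [-3.137, -0.003, 1.21]
ft_force: [-0.4, 0.1, -0.1]
grip_width: 0.0445
```

Run:
```python
from h import *
p,P,m=look('w13')
bar(P,(.497,.07),.03,.074,.089)
```

```text
{'clock': 16.45, 'q': [-0.031, 0.231, 1.858, 0.005, 1.056, 0.327], 'ee_pos': [0.493, 0.072, 0.063], 'orientation': [-3.137, -0.003, 1.21], 'ft_force': [-0.404, 0.125, -0.112], 'grip_width': 0.045}
rect [0.4949 0.0715] [0.0433 0.0119] 69.1 svd -110.5 1279
```

View pics/w13.png

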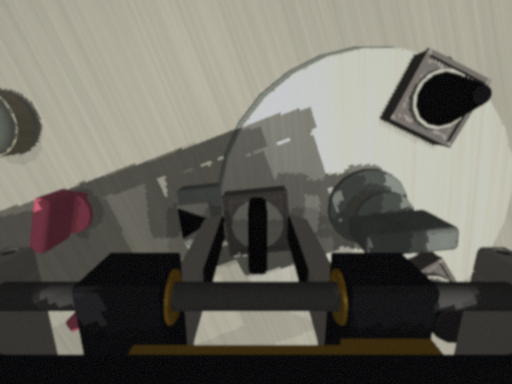

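Request:
send_rows(commands=[{"travel": [0, 0.012, 0], "rotation": [-0.003, 0, 0]}, {"travel": [0, 0, 0], "rotation": [0, 0, 0]}, {"travel": [0, 0, 0], "rotation": [0, 0, 0]}, {"travel": [0, 0, 0], "rotation": [0, 0, 0]}, {"travel": [0, 0, 0], "rotation": [0, 0, 0]}, {"travel": [0, 0, 0], "rotation": [0, 0, 0]}], jaw=-1)

```text
clock: 17.1
ee_pos: [0.4958, 0.0716, 0.0641]
orientation: [3.139, -0.004, 1.211]
ft_force: [-0.5, 0.0, 0.0]
grip_width: 0.012
```

Request:
send_rows(commands=[{"travel": [0, 0, 0], "rotation": [0, 0, 0.08]}, {"travel": [0, 0, 0], "rotation": [0, 0, 0.08]}, {"travel": [0, 0, 0], "rotation": [0, 0, 0.08]}, {"travel": [0, 0, 0], "rotation": [0, 0, 0.08]}, {"travel": [0, 0, 0], "rotation": [0, 0, 0.08]}])

```text
clock: 17.6
ee_pos: [0.4959, 0.0716, 0.0641]
orientation: [3.141, -0.005, 0.558]
ft_force: [-0.1, 0.0, 0.2]
grip_width: 0.0119
```

Request:
send_rows(commands=[{"travel": [0, 0, 0], "rotation": [0, 0, 0.08]}, {"travel": [0, 0, 0], "rotation": [0, 0, 0.08]}, {"travel": [0, 0, 0], "rotation": [0, 0, 0.08]}, {"travel": [0, 0, 0], "rotation": [0, 0, 0.08]}, {"travel": [0, 0, 0], "rotation": [0, 0, 0.08]}, {"travel": [0, 0, 0], "rotation": [0, 0, 0.08]}, {"travel": [0, 0, 0], "rotation": [0, 0, 0.03]}, {"travel": [0, 0, 0], "rotation": [0, 0, 0]}])

```text
clock: 18.4
ee_pos: [0.4961, 0.0715, 0.0641]
orientation: [-3.138, -0.004, -0.279]
ft_force: [-0.7, 0.2, 0.1]
grip_width: 0.012
```

Run:
```python
from h import *
p,P,m=look('w14')
bar(P,(.579,.049),.035,.09,.108)
```

```text
{'clock': 18.4, 'q': [-0.031, 0.229, 1.856, 0.003, 1.051, 1.817], 'ee_pos': [0.496, 0.071, 0.064], 'orientation': [-3.138, -0.004, -0.279], 'ft_force': [-0.668, 0.187, 0.09], 'grip_width': 0.012}
rect [0.5771 0.0491] [0.0141 0.0499] 75.3 svd 165.4 3055
```

View pics/w14.png

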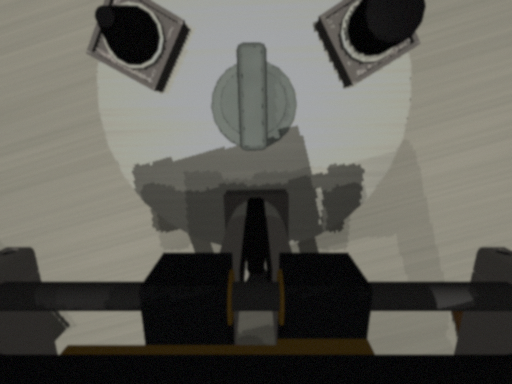

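Request:
send_rows(commands=[{"travel": [0, 0, 0], "rotation": [0, 0, -0.016]}, {"travel": [0, 0, 0], "rotation": [0, 0, 0]}])

```text
clock: 18.65
ee_pos: [0.496, 0.0715, 0.0641]
orientation: [-3.138, -0.004, -0.249]
ft_force: [-0.5, 0.3, -0.2]
grip_width: 0.0116
```

Request:
send_rows(commands=[{"travel": [0, 0, -0.03], "rotation": [0, 0, 0]}, {"travel": [0, 0, -0.03], "rotation": [0, 0, 0]}])

```text
clock: 18.85
ee_pos: [0.4953, 0.0715, 0.073]
orientation: [-3.139, -0.003, -0.248]
ft_force: [-0.6, 0.1, -0.4]
grip_width: 0.0121
```

Request:
send_rows(commands=[{"travel": [0.003, 0, -0.03], "rotation": [0, 0, 0]}, {"travel": [0.003, 0, -0.03], "rotation": [0, 0, 0]}, {"travel": [0.003, 0, -0.03], "rotation": [0, 0, 0]}, {"travel": [0.003, 0, -0.04], "rotation": [0, 0, 0]}])

```text
clock: 19.25
ee_pos: [0.4974, 0.071, 0.0946]
orientation: [-3.138, -0.004, -0.248]
ft_force: [-0.4, -0.2, -0.3]
grip_width: 0.0119
```

Request:
send_rows(commands=[{"travel": [0, 0, -0.1], "rotation": [0, 0, 0]}, {"travel": [0, 0, -0.2], "rotation": [0, 0, 0]}, {"travel": [0, 0, -0.2], "rotation": [0, 0, 0]}, {"travel": [0, 0, 0], "rotation": [0, 0, 0]}])

```text
clock: 19.65
ee_pos: [0.4972, 0.0707, 0.1737]
orientation: [-3.138, -0.004, -0.248]
ft_force: [0.8, -0.8, -0.6]
grip_width: 0.0118
```

Run:
```python
from h import *
p,P,m=look('w15')
bar(P,(.579,.049),.035,.09,.108)
snap('scene','s15');
```

```text
{'clock': 19.65, 'q': [-0.033, 0.086, 1.765, 0.002, 1.286, 1.785], 'ee_pos': [0.497, 0.071, 0.174], 'orientation': [-3.138, -0.004, -0.248], 'ft_force': [0.808, -0.805, -0.643], 'grip_width': 0.012}
rect [0.5751 0.0491] [0.0135 0.0489] 75.6 svd 165.7 930
```

View pics/w15.png

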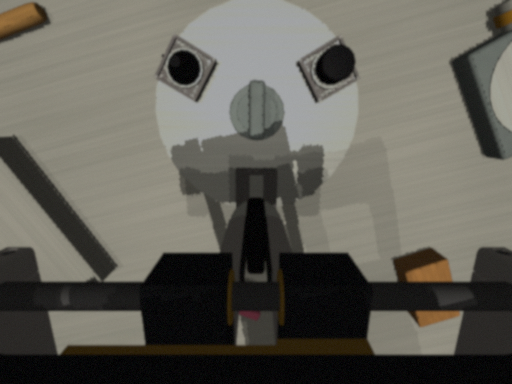

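View pics/s15.png

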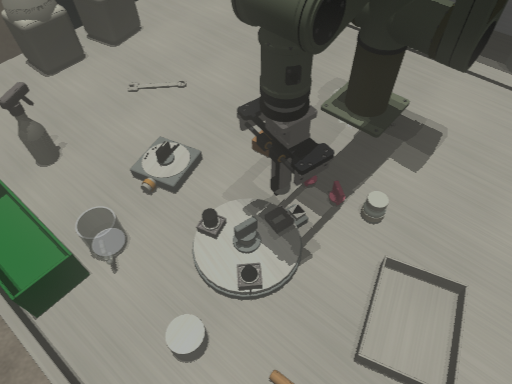

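Request:
send_rows(commands=[{"travel": [-0.03, -0.13, 0], "rotation": [0, 0, 0]}, {"travel": [-0.06, -0.25, 0], "rotation": [0, 0, 0]}, {"travel": [-0.06, -0.25, 0], "rotation": [0, 0, 0]}, {"travel": [-0.06, -0.25, 0], "rotation": [0, 0, 0]}, {"travel": [-0.06, -0.25, 0], "rotation": [0, 0, 0]}, {"travel": [-0.06, -0.25, 0], "rotation": [0, 0, 0]}, {"travel": [-0.06, -0.25, 0], "rotation": [0, 0, 0]}, {"travel": [-0.06, -0.25, 0], "rotation": [0, 0, 0]}, {"travel": [-0.05, -0.2, 0], "rotation": [0, 0, 0]}, {"travel": [-0.02, -0.08, 0], "rotation": [0, 0, 0]}, {"travel": [0, 0, 0], "rotation": [0, 0, 0]}, {"travel": [0, 0, 0], "rotation": [0, 0, 0]}])

```text
clock: 20.95
ee_pos: [0.4843, 0.4085, 0.1416]
orientation: [3.115, 0.037, -0.253]
ft_force: [-0.5, 0.4, -0.1]
grip_width: 0.0114
```

Run:
```python
from h import *
p,P,m=look('w16')
for n in ['top0','scene0']:
    q,P=cloud(n);x,y,z=P[...,0],P[...,1],P[...,2]
    mk=(abs(x-.5)<.13)&(abs(y-.405)<.13)&(z>.012)&(z<.06)
    cs=np.c_[x[mk],y[mk]].astype(np.float32); print(n,cv2.minAreaRect(cs))
```

```text
{'clock': 20.95, 'q': [0.559, 0.42, 1.42, 0.009, 1.347, 2.381], 'ee_pos': [0.484, 0.408, 0.142], 'orientation': [3.115, 0.037, -0.253], 'ft_force': [-0.533, 0.427, -0.104], 'grip_width': 0.011}
top0 ((0.5018563270568848, 0.3972984850406647), (0.21164776384830475, 0.16230802237987518), 16.3815860748291)
scene0 ((0.5015291571617126, 0.3976213335990906), (0.21185214817523956, 0.16119197010993958), 16.20168685913086)
```

View pics/w16.png

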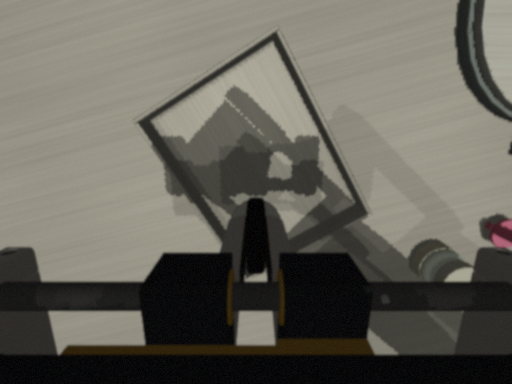

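Request:
send_rows(commands=[{"travel": [0.12, 0.04, 0], "rotation": [0.017, 0.0235, 0]}, {"travel": [0, 0, 0], "rotation": [0, 0, 0]}, {"travel": [0, 0, 0.1], "rotation": [0, 0, 0]}, {"travel": [0, 0, 0.15], "rotation": [0, 0, 0]}, {"travel": [0, 0, 0.1], "rotation": [0, 0, 0]}, {"travel": [0, 0, 0], "rotation": [0, 0, 0]}, {"travel": [0, 0, 0], "rotation": [0, 0, 0]}])

```text
clock: 21.7
ee_pos: [0.5, 0.3917, 0.0848]
orientation: [3.139, 0.004, -0.261]
ft_force: [0.6, 0.4, -0.3]
grip_width: 0.0114
```

Request:
send_rows(commands=[{"travel": [0, -0.02, 0.1], "rotation": [0, 0, 0]}, {"travel": [0, 0, 0.1], "rotation": [0, 0, 0]}, {"travel": [0, 0, 0.06], "rotation": [0, 0, 0]}, {"travel": [0, 0, 0], "rotation": [0, 0, 0]}])

```text
clock: 22.1
ee_pos: [0.5013, 0.3957, 0.0436]
orientation: [3.141, 0.002, -0.261]
ft_force: [-0.2, 1.1, -1.2]
grip_width: 0.012
```

Request:
send_rows(commands=[{"travel": [0, 0, 0.02], "rotation": [0, 0, 0]}, {"travel": [0, 0, 0.02], "rotation": [0, 0, 0]}, {"travel": [0, 0, 0], "rotation": [0, 0, 0]}])

```text
clock: 22.4
ee_pos: [0.5017, 0.3961, 0.0374]
orientation: [3.142, 0.002, -0.261]
ft_force: [-0.2, 0.5, -1.2]
grip_width: 0.012
```

Request:
send_rows(commands=[{"travel": [0, 0, 0.01], "rotation": [0, 0, 0]}, {"travel": [0, 0, 0], "rotation": [0, 0, 0]}])

```text
clock: 22.6
ee_pos: [0.5024, 0.3965, 0.0376]
orientation: [-3.141, 0.001, -0.261]
ft_force: [-0.9, 0.0, 0.3]
grip_width: 0.0118
```

Request:
send_rows(commands=[{"travel": [0, 0, 0.012], "rotation": [0, 0, 0]}, {"travel": [0, 0, 0.012], "rotation": [0, 0, 0]}])

```text
clock: 22.8
ee_pos: [0.5031, 0.3969, 0.037]
orientation: [-3.14, -0.0, -0.261]
ft_force: [-4.3, -3.7, 12.3]
grip_width: 0.0118
```

Run:
```python
from h import *
p,P,m=look('w17')
snap('scene','s17'); a=cv2.imread('pics/s17.png'); cv2.imwrite('pics/s17c.png',cv2.convertScaleAbs(cv2.resize(a[220:384,320:500],None,fx=3.5,fy=3.5,interpolation=cv2.INTER_CUBIC),alpha=1.7))
```

```text
{'clock': 22.8, 'q': [0.533, 0.525, 1.504, 0.001, 1.111, 2.363], 'ee_pos': [0.503, 0.397, 0.037], 'orientation': [-3.14, -0.0, -0.261], 'ft_force': [-4.325, -3.685, 12.339], 'grip_width': 0.012}
```

View pics/s17c.png

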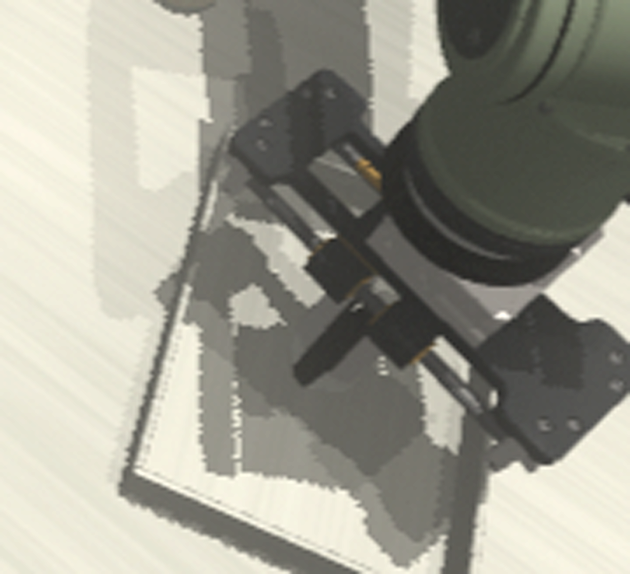

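Contact is made at 12 N. I'll ease off, open and rise.

Request:
send_rows(commands=[{"travel": [0, 0, -0.004], "rotation": [0, 0, 0]}, {"travel": [0, 0, 0], "rotation": [0, 0, 0]}])

```text
clock: 23.1
ee_pos: [0.5034, 0.3971, 0.0384]
orientation: [-3.139, -0.002, -0.261]
ft_force: [-1.0, 0.7, -1.2]
grip_width: 0.0118
```

Request:
send_rows(commands=[{"travel": [0, 0, 0], "rotation": [0, 0, 0]}, {"travel": [0, 0, 0], "rotation": [0, 0, 0]}, {"travel": [0, 0, 0], "rotation": [0, 0, 0]}, {"travel": [0, 0, 0], "rotation": [0, 0, 0]}, {"travel": [0, 0, 0], "rotation": [0, 0, 0]}], jaw=0.1)

```text
clock: 23.6
ee_pos: [0.5034, 0.397, 0.0374]
orientation: [-3.139, -0.001, -0.261]
ft_force: [0.4, 0.0, 0.5]
grip_width: 0.0483
```

Request:
send_rows(commands=[{"travel": [0, 0, -0.1], "rotation": [0, 0, 0]}, {"travel": [0, 0, -0.25], "rotation": [0, 0, 0]}, {"travel": [0, 0, -0.3], "rotation": [0, 0, 0]}, {"travel": [0, 0, -0.3], "rotation": [0, 0, 0]}, {"travel": [0, 0, -0.3], "rotation": [0, 0, 0]}, {"travel": [-0.25, 0, -0.15], "rotation": [0, 0, 0]}, {"travel": [-0.25, 0.0, 0], "rotation": [0, 0, 0]}, {"travel": [0, 0, 0], "rotation": [0, 0, 0]}])

```text
clock: 24.4
ee_pos: [0.4299, 0.4163, 0.264]
orientation: [-3.134, -0.004, -0.264]
ft_force: [0.7, -0.2, -0.2]
grip_width: 0.0516
```

Run:
```python
from h import *
p,P,m=look('w18')
snap('scene','s18'); snap('top','t18')
```

```text
{'clock': 24.4, 'q': [0.624, 0.216, 1.426, 0.002, 1.491, 2.458], 'ee_pos': [0.43, 0.416, 0.264], 'orientation': [-3.134, -0.004, -0.264], 'ft_force': [0.738, -0.169, -0.24], 'grip_width': 0.052}
```

View pics/w18.png

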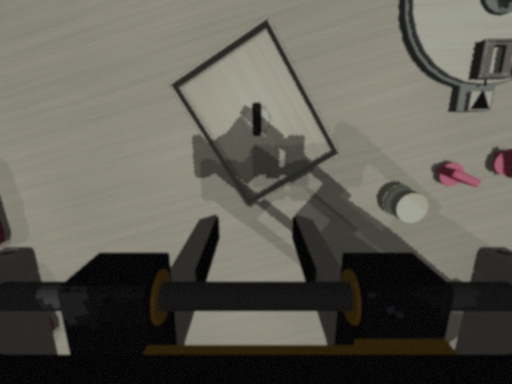

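View pics/t18.png

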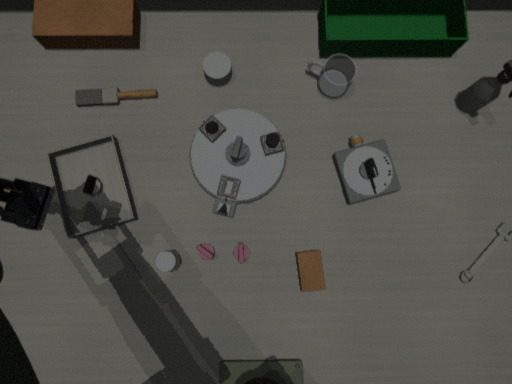

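View pics/s18.png

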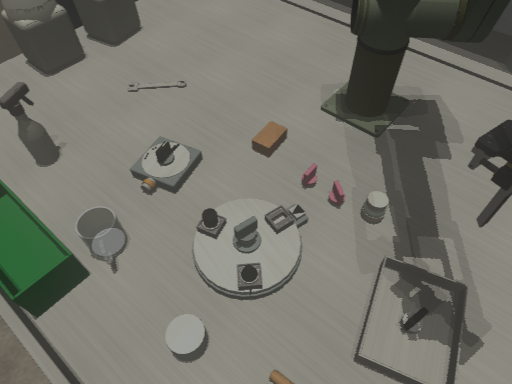

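The plug stands in the pan at (92,185), the empty port (229,186) is at the arrow (224,208), and the valve pointer is on the bar. A last numeric check of the top view follows.

Run:
```python
from h import *
p,P=cloud('top0');p2,P2=cloud('t18');
ang=lambda p,q:np.degrees(np.arctan2(*(np.array(p)-np.array(q))[::-1]))
x,y,z=P2[...,0],P2[...,1],P2[...,2]; c=(.5755,.05)
bar(P2,c,.035,.09,.108); bar(P2,(.53,-.26),.04,.066,.083)
r=np.hypot(x-c[0],y-c[1]); mk=(r>.125)&(r<.15)&(z>.02)&(z<.036); print('arrow',ang((x[mk].mean(),y[mk].mean()),c))
a=(np.degrees(np.arctan2(y-c[1],x-c[0]))%360); mk=(r>.06)&(r<.113)&(z>.038)&(z<.055)&(abs(a-165)<30); print('port',mk.sum(),ang((x[mk].mean(),y[mk].mean()),c))
b=cv2.imread('pics/t18.png'); A=cv2.resize(b[130:225,195:275],None,fx=4.5,fy=4.5,interpolation=3); B=cv2.resize(b[130:225,325:415],None,fx=4.5,fy=4.5,interpolation=3)
cv2.imwrite('pics/t18c.png',cv2.convertScaleAbs(np.hstack([A,B]),alpha=1.6))
```

```text
rect [0.5758 0.0502] [0.0142 0.0494] 74.8 svd 164.9 141
rect [ 0.5319 -0.2603] [0.0428 0.0154] 18.6 svd -164.7 131
arrow 165.55392160723798
port 314 164.9808690124083
```

View pics/t18c.png

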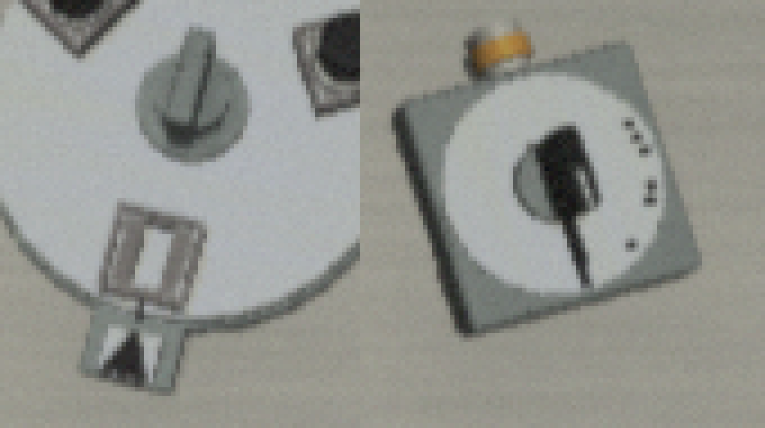

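```bash
python3 -c "
from h import *
st(); print(job_done())"
```

```text
{'clock': 24.55, 'q': [0.619, 0.221, 1.424, 0.0, 1.489, 2.457], 'ee_pos': [0.433, 0.415, 0.262], 'orientation': [-3.136, -0.004, -0.267], 'ft_force': [0.095, 0.076, -0.815], 'grip_width': 0.051}
the job is handed in; nothing more can be done
None
```

I did the whole job in the order asked and handed it in at 24.6 s; `job_done()` gave no verdict.

- **Valve:** I turned the handle clockwise about 36°. The pointer now covers the long bar mark. Measured angles of handle and mark agree to within about 1°.
- **Carousel:** I turned it about 46° clockwise by the hub. The emptied port stands at the arrow, at 165.0° against 165.6° in the last top view. An earlier wrist view gave 166.2° against 165.9°.
- **Plug:** I turned it about 84° to bring the wing radial, because it sat about 6° off square when locked. It came straight out with only noise-level force. I lowered it until it touched the pan floor, with a 12 N peak, eased off and released it. The last pictures show it standing upright in the pan.
- **Other things on the table:** In the last top and scene pictures everything else, including the two pink look-alikes, looks unmoved by eye. I did not measure this.

The scene camera put the carousel's axis about 5 mm away from where the top camera did, beyond the stated 2 mm calibration. I relied on the wrist camera for the grasps.

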